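# Pick a profile piece from the sliding-lid case

### The job

Slide the lid of the plywood case along its grooves and out through the open end, and lay it flat on the bench, handle up. Then lift the short square piece of slotted aluminium profile out of the case (not the round sleeve beside it) and stand it upright in the shallow grey tray.

Things in the scene. Friction and masses are not known exactly. Their poses are not given: they have to be found in the camera images.
- case: Fixed plywood case 144 (x) x 138 (y) x 66 mm; origin: centre of underside; lid slides out at its +x end. Floor 6 mm. Lid rests 52 mm up, its grooves 8 mm high under side lips 66 mm high; opening between lips 106 mm in y; +x wall 52 mm high, -x wall 66. A divider 26 mm high at x = 0 parts two compartments: one holds the profile, the other a round sleeve (30 mm wide, 36 high).
- lid: Loose plywood lid 136 (x) x 122 (y) x 5 mm, nearly closed, slides easily; origin: centre of underside; +x: the way out, along the case's +x. Handle: upright bar 14 (x) x 44 (y) mm centred at x = +45, y = 0, top 35 mm above the origin. Play 2 mm each side, 3 mm above. Clear of the case once its origin is 140 mm beyond the case's along +x; unsupported then, so keep hold of it.
- profile: Square piece of slotted aluminium profile 30 x 30 x 42 (z) mm, 0.07 kg, an 8 mm slot in each side, upright in the middle of either compartment, sides within 10 degrees of the case's. Origin: centre of underside; x, y square to its sides. The 200 mm bar of the same section lying on the bench is not it.
- tray: Shallow empty grey plastic tray fixed on the bench, 130 (x) x 160 (y) x 25 mm, walls and floor 4 mm thick; origin: centre of underside. The deeper blue bin is not it.

How it is judged:
By the outcome, as a careful person would: the job done as asked, in the order asked, and still so for the second after the job is handed in, with the robot touching nothing.
It also fails if it takes over 51 s, if anything falls off the work surface, if the arm or the gripper's body presses on something with over 40 N, if the wrist force passes 120 N, or if a joint passes its speed limit or range.

### The arm

A 6-joint arm with a two-finger parallel gripper is mounted at the origin on the work surface. World frame = base frame: x ahead of the robot, y to its left, z up, the work surface at z = 0. Lengths are in mm, angles in rad, forces in N, time in s.
With the tool pointing down it reaches from about 400 to 825 mm from the base axis. Payload 7 kg.
Tool frame: the origin (TCP) lies midway between the tips of the shut fingers; the grasp point (between the pads) lies 19 mm behind it; z points along the fingers, y is the line along which they close (so a half turn about z gives the same grasp; the last joint's range is limited). The gripper opens to 85 mm and grips with 20 to 120 N. Pads are 22 mm wide; open, the fingers measure 114 mm over their backs; the gripper's body (76 mm by 85 mm) begins 54 mm behind the grasp point. The pads swing forward as they close: fully open they stand 13 mm farther back than shut.
Start: joints at [1.542, 0.359, 0.012, 0, -1.224, -0.288], TCP at [210.289, 641.384, 192.602] pointing down, gripper open.
Joint ranges: [-3.07, 3.07], [-1.43, 2.12], [-1.02, 1.25], [-3.03, 1.67], [-3.05, -0], [-3.03, 3.03]. Speed limits (rad/s): [2.39, 2.39, 3.01, 3.14, 3.14, 3.14].

### API

Orientations are given as a rotation vector (axis times angle).
In Python, from station import bot, hand, inverse_kinematics, status, eyes, job gives the robot as it stands. The module is installed in compiled form; this text tells all that it offers. Calls block until the motion is done:
- bot.move_pose(position, orientation): joint-space move of the TCP to a pose.
- bot.move_l(position, rot=None, velocity=150, max_force=None): straight line of the TCP; rot=None keeps the orientation; velocity is the mean speed in mm/s. With max_force (N) it stops when the force on the tool has changed by that much, and returns True; else False.
- bot.move_joints(angles): joint-space move.
- hand.command_gripper(opening, effort=None): finger opening in mm; effort is the grip in N (None keeps the last); returns when the fingers have stopped.
- bot.pause(seconds).
- inverse_kinematics(position, orientation): joint angles nearest the present ones, or None.
- status.state(): the state.
- eyes.grab_frame(name): name is "side" or "top" or "wrist"; returns a dict with "pixels" (480x640x3 uint8, red, green, blue), "K" (3x3 intrinsics, pixels), "pose" (4x4, takes a point from camera to world coordinates); the wrist camera has in their place "tool_from_camera" (4x4, takes a point from camera to tool coordinates, whose origin is the TCP and whose axes are the flange's). Camera axes: x right, y down, z forward; pixel columns grow to the right and rows downward; lengths in mm; the calibration is good to about 2 mm. A picture is of the moment at which its call begins: read the wrist's pose just before it. There is no depth.
A pose or a line that the arm cannot do raises bot.IKError and nothing moves.
- job.finish_job(): hands the job in; it is judged then, once.
The state is a dict: "time": time; "joint_positions": joint angles; "qd": joint speeds; "joint_torque": joint torques, N m; "ee_pos": TCP position; "tcp_rot": TCP orientation; "ft_force": force on the tool from outside, world axes, zero at the start; "ft_torque": the same for the moment, N m; "width": finger opening in mm; "finger_force": force on a finger pad.
Only numpy, scipy, OpenCV 4.12 (cv2) and the standard library are available. Lean on these libraries where they do the work, as an engineer would, in place of code of your own. Each camera call takes 0.05 s, during which the arm holds its last target. There are 200 camera calls.

## Working session

There is one attempt and no reset: what is moved stays moved. The work goes in short steps, each a Python script; the robot and the scene stay as the last script left them, time stands still between calls to the robot, and variables do not carry over. Pictures are saved under pics/ and viewed, at most 10 in all, crops included, and the job is handed in when it is done.

```bash
mkdir -p pics; cat > h.py <<'E'
import numpy as np, cv2, json, pickle
from station import bot, hand, inverse_kinematics, status, eyes, job
from scipy.spatial.transform import Rotation as R
def save(name,fn):
    s=status.state(); f=eyes.grab_frame(name)
    if name=='wrist':
        T=np.eye(4);T[:3,:3]=R.from_rotvec(s['tcp_rot']).as_matrix();T[:3,3]=s['ee_pos'];f['pose']=T@np.array(f['tool_from_camera'])
    cv2.imwrite(f'pics/{fn}.png',f['pixels'][:,:,::-1]); pickle.dump({k:np.array(f[k]) for k in('pixels','K','pose')},open(f'pics/{fn}.pkl','wb'))
def load(fn): return pickle.load(open(f'pics/{fn}.pkl','rb'))
def ray(f,u,v,z):
    d=f['pose'][:3,:3]@np.linalg.solve(f['K'],[u,v,1.]);o=f['pose'][:3,3]
    return o+d*(z-o[2])/d[2]
def proj(f,p):
    q=np.linalg.inv(f['pose'])@np.r_[p,1];q=f['K']@q[:3];return q[:2]/q[2]
E
python3 - <<'E'
from h import *
s=status.state();print(s['time'],s['tcp_rot'],s['width'],s['ft_force'])
for n in('top','side','wrist'):
    save(n,n+'0');f=load(n+'0');print(n,f['pose'].round(2).tolist(),f['K'].round().tolist())
E
```

```text
0.0 [ 3.10060152e+00 -4.95554729e-01 -1.57447900e-04] 85.39090501041233 [ 0.24677204 -0.03375268 -0.16179785]
top [[-0.09, -0.97, 0.2, 344.71], [-1.0, 0.09, -0.01, -45.9], [-0.0, -0.21, -0.98, 1098.03], [0.0, 0.0, 0.0, 1.0]] [[579.0, 0.0, 316.0], [0.0, 579.0, 231.0], [0.0, 0.0, 1.0]]
side [[0.92, -0.2, 0.33, 290.57], [-0.38, -0.5, 0.78, -648.0], [0.01, -0.84, -0.54, 461.65], [0.0, 0.0, 0.0, 1.0]] [[473.0, 0.0, 321.0], [0.0, 473.0, 234.0], [0.0, 0.0, 1.0]]
wrist [[-0.31, -0.9, -0.3, 285.93], [-0.95, 0.3, 0.1, 616.34], [0.0, 0.31, -0.95, 371.61], [0.0, 0.0, 0.0, 1.0]] [[361.0, 0.0, 321.0], [0.0, 361.0, 244.0], [0.0, 0.0, 1.0]]
```

View pics/top0.png

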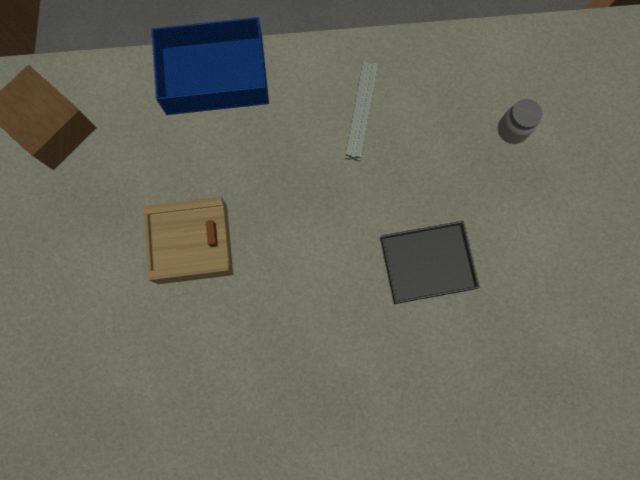

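View pics/side0.png

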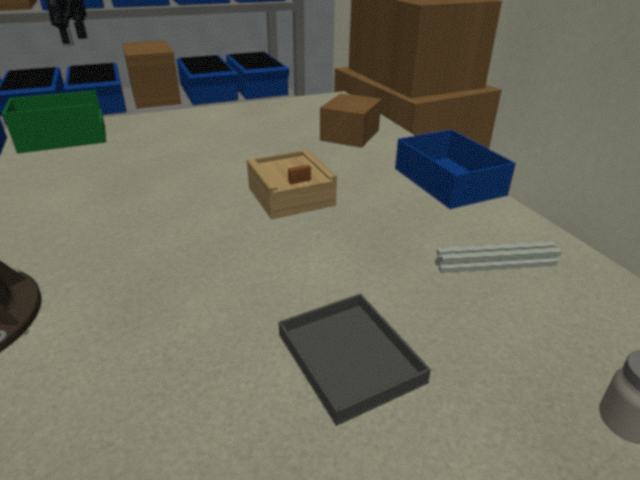

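Top view: case about (187,240) with the handle at (212,233), tray corners (381,237), (462,223), (478,287), (395,302). The lid's way out is to the image right (world −y).

```bash
python3 - <<'E'
from h import *
f=load('top0');im=f['pixels'];hsv=cv2.cvtColor(im,cv2.COLOR_RGB2HSV)
print('case ctr',ray(f,187,238,60).round(),'bar',ray(f,360,110,30).round())
for c in[(145,205),(222,199),(230,272),(152,278)]:print('case corner z66',ray(f,*c,60).round())
# handle: dark reddish
roi=np.zeros(im.shape[:2],np.uint8);roi[195:285,140:235]=1
print(im[233,212],im[250,180],im[260,430],im[350,300])
m=((im[:,:,0].astype(int)>1.7*im[:,:,1])&(roi>0)).astype(np.uint8)
c=max(cv2.findContours(m,0,2)[0],key=cv2.contourArea);r=cv2.minAreaRect(c);print(r)
print([ray(f,*p,87).round() .tolist()for p in cv2.boxPoints(r)])
g=cv2.cvtColor(im,cv2.COLOR_RGB2GRAY);roi[:]=0;roi[210:315,370:490]=1
m=((g<78)&(roi>0)).astype(np.uint8)
c=max(cv2.findContours(m,0,2)[0],key=cv2.contourArea);r=cv2.minAreaRect(c);print(r)
q=cv2.approxPolyDP(cv2.convexHull(c),5,True)[:,0];print([(p.tolist(),ray(f,*map(float,p),25).round().tolist()) for p in q])
b=cv2.resize(im[185:295,130:250],None,fx=6,fy=5.4,interpolation=2);cv2.imwrite('pics/c1.png',b[:,:,::-1])
E
```

```text
case ctr [569. 175.  60.] bar [ 802. -169.   30.]
case corner z66 [638. 250.  60.]
case corner z66 [637. 107.  60.]
case corner z66 [499. 100.  60.]
case corner z66 [501. 241.  60.]
[93 58 30] [129 109  74] [70 69 66] [114 114  97]Traceback (most recent call last):
  File "<stdin>", line 9, in <module>
ValueError: max() iterable argument is empty
```

```bash
python3 - <<'E'
from h import *
bot.move_pose([560,150,210],[np.pi,0,0]);save('wrist','w1');s=status.state();print(s['time'],s['ee_pos'],load('w1')['pose'].round(2).tolist())
f=load('top0');im=f['pixels'];roi=np.zeros(im.shape[:2],np.uint8)
g=cv2.cvtColor(im,cv2.COLOR_RGB2GRAY);roi[210:315,370:490]=1
m=((g<78)&(roi>0)).astype(np.uint8)
c=max(cv2.findContours(m,0,2)[0],key=cv2.contourArea);r=cv2.minAreaRect(c);print(r)
q=cv2.approxPolyDP(cv2.convexHull(c),5,True)[:,0];print([(p.tolist(),ray(f,*map(float,p),25).round().tolist()) for p in q])
E
```

```text
2.3583 [559.90308659 150.77249327 209.89460049] [[0.0, -0.95, -0.31, 639.63], [-1.0, -0.0, -0.0, 150.75], [-0.0, 0.31, -0.95, 389.74], [0.0, 0.0, 0.0, 1.0]]
((429.2845153808594, 261.8362121582031), (69.99512481689453, 88.96881103515625), 79.50852966308594)
[([462, 221], [563.0, -339.0, 25.0]), ([479, 286], [438.0, -353.0, 25.0]), ([394, 303], [421.0, -193.0, 25.0]), ([380, 237], [546.0, -181.0, 25.0])]
```

View pics/w1.png

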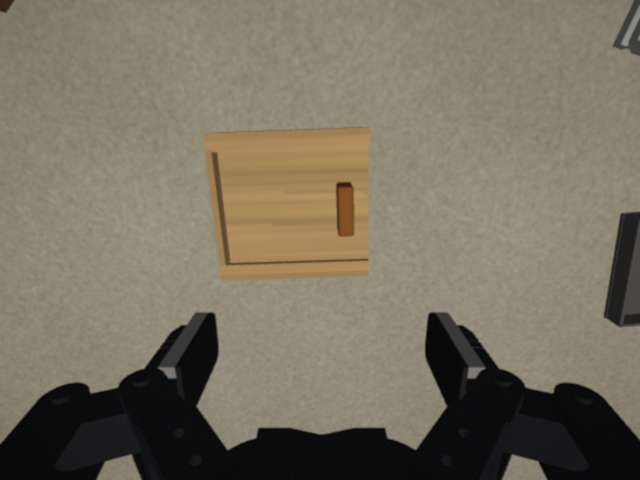

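Wrist view: case top corners at about (204,133), (369,128), (368,275), (223,279), and the handle top at (337–353, 186–236). The tray corners measured 160 x 126 mm, which matches.

```bash
python3 - <<'E'
from h import *
f=load('w1')
P=[ray(f,*c,66)[:2] for c in[(204,133),(369,128),(368,275),(223,279)]];print(np.round(P,1).tolist(),[round(np.linalg.norm(P[i]-P[i-1]),1) for i in range(4)],np.mean(P,0))
im=f['pixels'].astype(int);roi=np.zeros(im.shape[:2],bool);roi[130:280,205:370]=1
print(im[210,345],im[210,280])
m=((im[:,:,0]>2.0*im[:,:,1]-5)&roi).astype(np.uint8)
c=max(cv2.findContours(m,0,2)[0],key=cv2.contourArea);r=cv2.minAreaRect(c);print(r)
Q=[ray(f,*p,87)[:2] for p in cv2.boxPoints(r)];print(np.round(Q,1).tolist(),[round(np.linalg.norm(Q[i]-Q[i-1]),1) for i in range(4)],np.mean(Q,0))
# case right edge, lips fits
E
```

```text
[[634.1, 251.2], [638.3, 110.2], [502.7, 105.4], [498.3, 246.3]] [np.float64(135.8), np.float64(141.1), np.float64(135.7), np.float64(140.9)] [568.3184126  178.29501675]
[131  79  38] [172 139  92]Traceback (most recent call last):
  File "<stdin>", line 7, in <module>
ValueError: max() iterable argument is empty
```

```bash
python3 - <<'E'
from h import *
f=load('w1')
im=f['pixels'].astype(int);roi=np.zeros(im.shape[:2],bool);roi[130:280,205:370]=1
m=((im[:,:,0]>1.45*im[:,:,1])&(im[:,:,0]>100)&roi).astype(np.uint8)
c=max(cv2.findContours(m,0,2)[0],key=cv2.contourArea);r=cv2.minAreaRect(c);print(r)
Q=np.array([ray(f,*p,87)[:2] for p in cv2.boxPoints(r)]);print(Q.round(1).tolist(),[round(np.linalg.norm(Q[i]-Q[i-1]),1) for i in range(4)],Q.mean(0))
print(ray(f,345,210,87))
a=-np.pi/2+0.033;print('tilt',inverse_kinematics([570,134,63],(R.from_euler('z',a+np.pi/2)*R.from_rotvec([np.pi,0,0])).as_rotvec()))
for z in(63,80,): 
  for y in(134,30,-20): print(z,y,inverse_kinematics([575,y,z],(R.from_euler('z',a+np.pi/2)*R.from_rotvec([np.pi,0,0])).as_rotvec()) is not None)
E
```

```text
((345.6688537597656, 211.09121704101562), (48.05780029296875, 14.424481391906738), 88.63607025146484)
[[591.1, 136.9], [591.4, 124.8], [549.4, 122.7], [549.1, 135.2]] [np.float64(42.0), np.float64(12.1), np.float64(42.0), np.float64(12.6)] [570.22886131 129.89618773]
[571.62335753 130.50758312  87.        ]
tilt [ 5.64616516e-01  3.28584373e-01 -3.56157351e-01  8.88178420e-16
 -8.86054603e-01  1.03917981e+00]
63 134 True
63 30 True
63 -20 True
80 134 True
80 30 True
80 -20 True
```

```bash
cat >> h.py <<'E'
DX=np.array([.033,-.9995,0]);DY=np.array([.9995,.033,0])
ROT=(R.from_euler('z',.033)*R.from_rotvec([np.pi,0,0])).as_rotvec()
H=np.array([570.6,130.,0])
def st(t=''):
    s=status.state();print(t,round(s['time'],2),np.round(s['ee_pos'],1),'w',round(s['width'],1),'ft',np.round(s['ft_force'],1),np.round(s['ft_torque'],2),'ff',s['finger_force'])
E
python3 - <<'E'
from h import *
bot.move_pose(H+[0,0,130],ROT)
print(bot.move_l(H+[0,0,60.5],velocity=90,max_force=10));st()
hand.command_gripper(5,60);st('grip')
p=np.array(status.state()['ee_pos'])
bot.move_l(p+[0,0,1],velocity=30);st('up1')
print(bot.move_l(p+DX*40+[0,0,1],velocity=60,max_force=25));st('slid')
save('wrist','w2');save('side','s2')
E
```

```text
False
 3.71 [571.1 130.3  61.2] w 85.6 ft [-0.2  0.9 -0. ] [-0.04  0.01 -0.04] ff 0.0
grip 4.44 [570.6 130.   60.5] w 5.0 ft [-0.2 -0.1 -0.3] [ 0.03 -0.04  0.04] ff 0.0
up1 4.69 [570.7 130.1  61.6] w 4.9 ft [ 0.8 -0.3  0.3] [ 0.01 -0.01 -0.06] ff 0.0
False
slid 5.51 [572.1  90.   61.6] w 5.0 ft [ 0.3 -0.7  0.4] [ 0.01 -0.05 -0.02] ff 0.0
```

```bash
python3 - <<'E'
import cv2,numpy as np
a=cv2.imread('pics/w2.png');b=cv2.imread('pics/s2.png')
cv2.imwrite('pics/m2.png',np.hstack([cv2.resize(a,(400,300)),cv2.resize(b[130:280,200:400],(400,300))]))
E
```

```text
(no output)
```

View pics/m2.png

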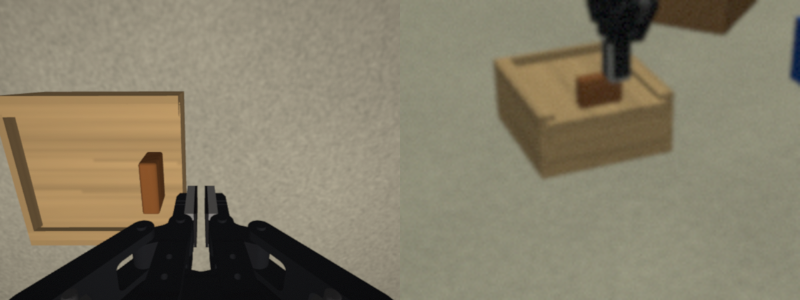

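The shut fingers (wrist crop tips near (200,190)) stand beside the handle (150,182), so the grip missed. Next I'll check how the TCP and the expected handle project into both views.

```bash
python3 - <<'E'
from h import *
p=status.state()['ee_pos']
for n,c in(('w2','tips~(320,300)'),('s2','tip~(309,171)')):
    f=load(n);print(n,c,'tcp',proj(f,p).round(),'handle top',proj(f,[570.6,130,87]).round(),'base',proj(f,[570.6,130,57]).round(), proj(f,[592,130,87]).round(), proj(f,[548,130,87]).round(),'case-x corners', [proj(f,[x,y,66]).round().tolist() for x,y in((634,251),(638,110),(503,105),(498,246))])
f=load('side0');print(proj(f,[570.6,130,87]).round(),proj(f,[568,178,0]).round())
E
```

```text
w2 tips~(320,300) tcp [321. 281.] handle top [237. 303.] base [249. 278.] [235. 261.] [239. 344.] case-x corners [[-15.0, 154.0], [284.0, 156.0], [292.0, 391.0], [53.0, 392.0]]
s2 tip~(309,171) tcp [308. 187.] handle top [299. 166.] base [300. 181.] [310. 165.] [288. 168.] case-x corners [[308.0, 149.0], [336.0, 175.0], [270.0, 188.0], [247.0, 159.0]]
[299. 166.] [291. 196.]
```

```bash
python3 - <<'E'
from h import *
p=np.array(status.state()['ee_pos'])
for h in(0,10,20,30,40):
    print(h,[proj(load(n),p+[dx,0,h]).round().tolist() for n in('w2','s2') for dx in(-11,11)])
a=cv2.imread('pics/w2.png')[200:420,180:460];b=cv2.imread('pics/s2.png')[125:225,250:370]
cv2.imwrite('pics/m3.png',np.hstack([cv2.resize(a,(400,314)),cv2.resize(b,(377,314),interpolation=2)]))
E
```

```text
0 [[320.0, 300.0], [322.0, 262.0], [302.0, 188.0], [313.0, 186.0]]
10 [[320.0, 308.0], [322.0, 269.0], [302.0, 183.0], [313.0, 181.0]]
20 [[320.0, 318.0], [322.0, 277.0], [302.0, 178.0], [313.0, 176.0]]
30 [[320.0, 328.0], [322.0, 286.0], [302.0, 173.0], [313.0, 171.0]]
40 [[320.0, 340.0], [322.0, 296.0], [302.0, 168.0], [313.0, 166.0]]
```

View pics/m3.png

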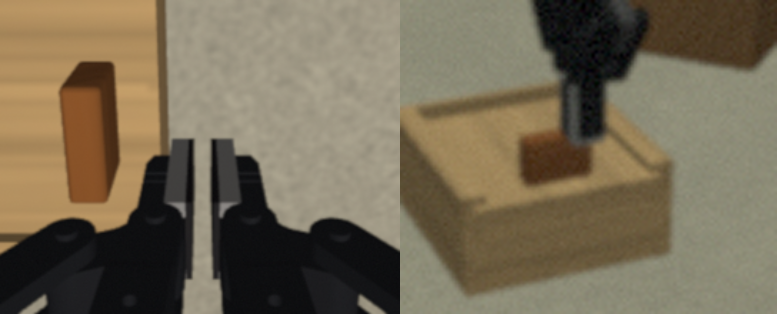

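Both views put the shut tips about 35 mm behind the reported TCP: the side crop tip at v≈170 gives h≈32, and the wrist tip at v≈297 gives h≈40. The fingers shut above the handle. I'll measure this offset by touching the handle top, known to be at z = 87.

```bash
python3 - <<'E'
from h import *
p=np.array(status.state()['ee_pos'])
bot.move_l([p[0],p[1],75],velocity=100)
bot.move_l(H+[0,0,75],velocity=120)
st('above')
print(bot.move_l(H+[0,0,38],velocity=25,max_force=5));st('touch')
bot.move_l(H+[0,0,75],velocity=100)
E
```

```text
above 6.38 [570.3 130.3  74.6] w 4.7 ft [-0.8  0.1 -0.5] [-0.    0.04  0.04] ff 0.0
True
touch 7.38 [570.5 129.9  48.6] w 5.3 ft [-1.3  0.2  6.3] [ 0.    0.58 -0.01] ff 2.929735097422963
```

```bash
python3 - <<'E'
from h import *
hand.command_gripper(85)
print(bot.move_l(H+[0,0,24],velocity=90,max_force=8));st('down')
hand.command_gripper(5,60);st('grip')
p=np.array(status.state()['ee_pos'])
w=status.state()['width']
if 10<w<18:
    bot.move_l(p+[0,0,1],velocity=30)
    print(bot.move_l(p+DX*40+[0,0,1],velocity=60,max_force=25));st('slid')
save('wrist','w4');save('side','s4')
a=cv2.imread('pics/w4.png');b=cv2.imread('pics/s4.png')
cv2.imwrite('pics/m4.png',np.hstack([cv2.resize(a,(400,300)),cv2.resize(b[130:280,200:400],(400,300))]))
E
```

```text
False
down 9.27 [570.9 130.1  24.2] w 85.1 ft [-0.8  0.8  0. ] [ 0.02  0.02 -0.  ] ff 0.0
grip 9.92 [570.9 130.1  24.4] w 13.0 ft [-1.2 -0.   3.9] [ 0.06  0.24 -0.  ] ff 59.064733386039734
False
slid 10.98 [572.3  90.1  25.4] w 13.0 ft [-0.6  0.1 -1.3] [-0.03 -0.   -0.01] ff 58.420899510383606
```

View pics/m4.png

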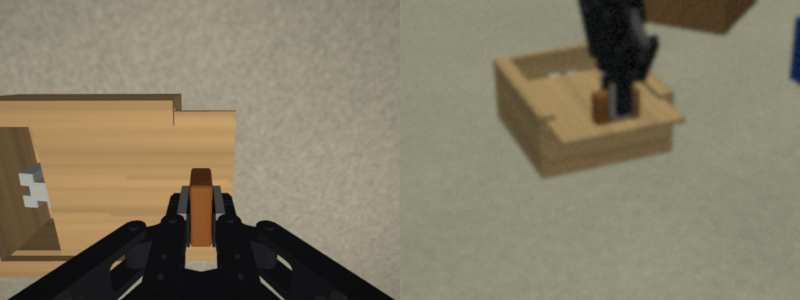

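The lid moves with the handle gripped at (200,205), and the profile shows at (35,188) in the −x compartment. I'll slide the lid clear and lay it down.

```bash
python3 - <<'E'
from h import *
p=np.array(status.state()['ee_pos'])
print(bot.move_l(p+DX*125,velocity=90,max_force=25));st('out')
q=p+DX*165
if np.linalg.norm(np.array(status.state()['ee_pos'])-p)>120:
    bot.move_l(q,velocity=150)
    bot.move_l(q-[0,0,45],velocity=100)
    print(bot.move_l(q-[0,0,60],velocity=25,max_force=4));st('touch')
    hand.command_gripper(50);st('rel')
    e=np.array(status.state()['ee_pos'])
    bot.move_l(e+[0,0,130],velocity=200)
    hand.command_gripper(85)
    # view of case; camera is +76 in x
    bot.move_pose([500,215,190],ROT)
    save('wrist','w5');save('side','s5');save('top','t5');st()
    a=cv2.imread('pics/w5.png');b=cv2.imread('pics/s5.png')
    cv2.imwrite('pics/m5.png',np.hstack([cv2.resize(a,(533,400)),b[100:300,200:400].repeat(2,0).repeat(2,1)[:, :267]]))
E
```

```text
False
out 12.62 [576.4 -34.2  25.4] w 12.5 ft [ 0.1  0.2 -1.4] [-0.05  0.03  0.01] ff 58.4235817193985
True
touch 14.06 [578.2 -74.5 -27.6] w 12.6 ft [-1.1  1.   7.1] [ 0.16  0.42 -0.03] ff 59.53747272491455
rel 14.5 [577.4 -74.6 -28.5] w 49.8 ft [-0.2 -1.1  0.6] [-0.01  0.05 -0.01] ff 0.0
 17.08 [500.3 213.9 189.5] w 85.3 ft [-0.4 -1.   0.3] [-0.02  0.03  0.01] ff 0.0
```

View pics/m5.png

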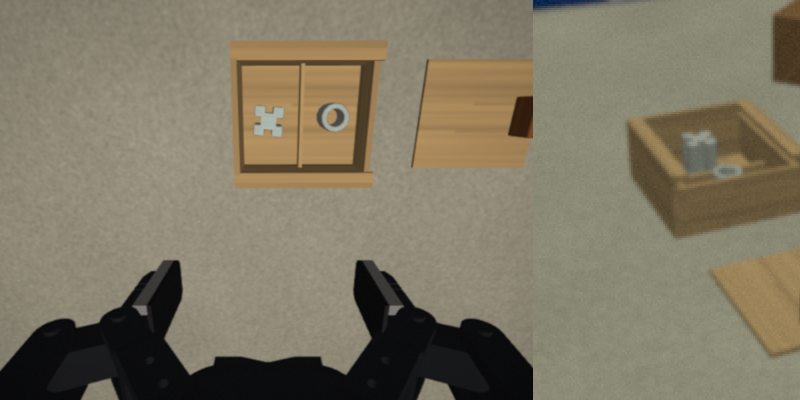

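The case is open, with the profile at about (268,121) in the crop (left, −x compartment) and the sleeve at (333,117). The lid lies flat on the right with its handle up.

```bash
python3 - <<'E'
from h import *
f=load('w5');im=f['pixels'];hsv=cv2.cvtColor(im,cv2.COLOR_RGB2HSV)
x0,x1,y0,y1=293,352,115,175
sub=im[y0:y1,x0:x1].astype(int)
m=((sub[:,:,2]>0.85*sub[:,:,0])&(sub[:,:,2]>130)).astype(np.uint8)
c=np.vstack([k for k in cv2.findContours(m,0,1)[0] if cv2.contourArea(k)>20])[:,0]+[x0,y0]
W=np.array([ray(f,*map(float,p),48)[:2] for p in c],np.float32)
r=cv2.minAreaRect(W);print('profile',r,len(c),cv2.countNonZero(m))
print('expected ctr',np.array([568.3,178.3])-36*DX[:2])
pc=np.array([ray(f,*p,66)[:2] for p in np.array([(231,42),(387,42),(373,187),(237,187)])*1.2]);print(pc.round(1).tolist(),pc.mean(0))
for a in(.033+np.pi/2,.033-np.pi/2):
  for p in([570,213,-22],[492,-266,-20]):
    print(a,inverse_kinematics(p,(R.from_euler('z',a)*R.from_rotvec([np.pi,0,0])).as_rotvec()))
cv2.imwrite('pics/mask.png',cv2.resize(m*255,None,fx=5,fy=5,interpolation=0))
E
```

```text
profile ((564.098388671875, 215.66278076171875), (29.060405731201172, 29.046926498413086), 87.6058120727539) 181 875
expected ctr [567.112 214.282]
[[632.7, 251.8], [637.3, 111.2], [502.3, 104.7], [497.7, 246.2]] [567.49723619 178.48935529]
1.6037963267948965 [ 6.78286835e-01  4.64685807e-01 -3.79821587e-01 -4.44089210e-16
 -7.26288933e-01  2.49630582e+00]
1.6037963267948965 [-1.45605896e-01  4.00160090e-01 -4.91975454e-01 -4.44089210e-16
 -6.78660783e-01 -2.96298676e+00]
-1.5377963267948966 [ 0.67828683  0.46468581 -0.37982159  0.         -0.72628893 -0.64528683]
-1.5377963267948966 [-1.45605896e-01  4.00160090e-01 -4.91975454e-01  4.44089210e-16
 -6.78660783e-01  1.78605896e-01]
```

```bash
python3 - <<'E'
from h import *
rot=(R.from_euler('z',-np.pi/2-.042)*R.from_rotvec([np.pi,0,0])).as_rotvec()
C=np.array([564.5,215.5,0])
hand.command_gripper(55,40)
bot.move_pose(C+[0,0,75],rot)
hit=bot.move_l(C+[0,0,-21],velocity=80,max_force=8);st(hit)
if not hit:
    hand.command_gripper(20,40);st('grip')
    w=status.state()['width'];p=np.array(status.state()['ee_pos'])
    if 24<w<34:
        bot.move_l(p+[0,0,110],velocity=120);st('lift')
        save('wrist','w6');save('side','s6')
        a=cv2.imread('pics/w6.png');b=cv2.imread('pics/s6.png')
        cv2.imwrite('pics/m6.png',np.hstack([cv2.resize(a,(400,300)),cv2.resize(b[80:230,200:400],(400,300))]))
E
```

```text
True 20.02 [564.4 215.2 -19.9] w 55.0 ft [-1.1 -0.4  5.3] [-0.15  0.37  0.  ] ff 2.5175711904012132
```

```bash
python3 - <<'E'
from h import *
p=np.array(status.state()['ee_pos'])
bot.move_l(p+[0,0,3],velocity=30);st('up3')
hand.command_gripper(20,40);st('grip')
w=status.state()['width'];p=np.array(status.state()['ee_pos'])
if 24<w<34:
    bot.move_l(p+[0,0,110],velocity=120);st('lift')
save('wrist','w6');save('side','s6')
a=cv2.imread('pics/w6.png');b=cv2.imread('pics/s6.png')
cv2.imwrite('pics/m6.png',np.hstack([cv2.resize(a,(400,300)),cv2.resize(b[80:230,200:400],(400,300))]))
E
```

```text
up3 20.32 [564.7 215.3 -16.6] w 55.1 ft [-0.8  0.   1.2] [-0.01  0.04  0.01] ff 0.0
grip 20.66 [564.4 215.1 -17. ] w 29.4 ft [0.1 1.  1.4] [-0.03  0.02 -0.03] ff 39.60244953632355
lift 21.73 [563.8 214.8  92.1] w 29.2 ft [ 0.1  0.4 -1.4] [ 0.03 -0.02  0.04] ff 39.50771301984787
```

View pics/m6.png

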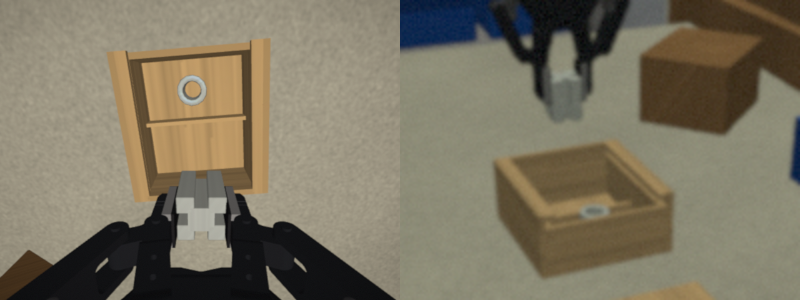

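The profile is held upright and level in the fingers, with the sleeve still in the case. Next, place it in the tray.

```bash
python3 - <<'E'
from h import *
rot=(R.from_euler('z',-np.pi/2-.11)*R.from_rotvec([np.pi,0,0])).as_rotvec()
T=np.array([492,-266,0.])
bot.move_pose(T+[0,0,92],rot)
bot.move_l(T+[0,0,-10],velocity=110)
print(bot.move_l(T+[0,0,-24],velocity=20,max_force=3));st('touch')
bot.pause(.2);hand.command_gripper(55);st('rel')
p=np.array(status.state()['ee_pos'])
bot.move_l(p+[0,0,120],velocity=120)
bot.pause(.3)
save('wrist','w7');save('side','s7');save('top','t7');st()
a=cv2.imread('pics/s7.png');b=cv2.imread('pics/t7.png')
cv2.imwrite('pics/m7.png',np.hstack([cv2.resize(a,(400,300)),cv2.resize(b[180:330,130:490],(400,300))]))
E
```

```text
True
touch 25.18 [ 492.1 -266.   -19. ] w 29.4 ft [-0.7  0.3  5.8] [ 0.26  0.34 -0.01] ff 40.239495635032654
rel 25.75 [ 491.4 -265.8  -19.7] w 55.2 ft [-0.1  0.6  0.1] [ 0.02  0.04 -0.01] ff 0.0
 27.35 [ 491.4 -265.8  100.1] w 54.7 ft [0.3 0.2 0.2] [ 0.01  0.03 -0.02] ff 0.0
```

View pics/m7.png

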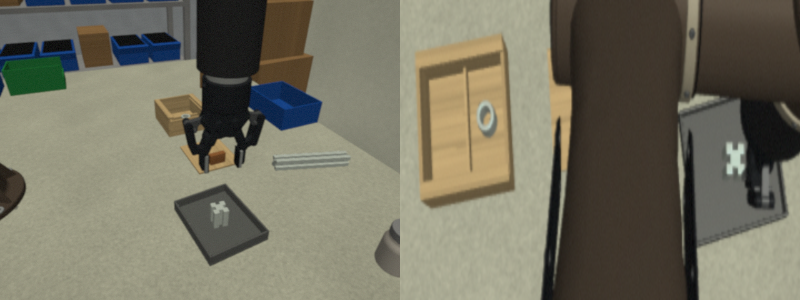

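The side view shows the profile upright in the tray at (219,214) and the lid flat with its handle up at (212,156). The sleeve is still in the case.

```bash
python3 -c "
from h import *
print(job.finish_job())"
```

```text
the job is handed in; nothing more can be done
None
```

The job is handed in at about 27 s of the 51 s allowed: the last pictures show the lid flat on the bench with its handle up, the profile upright in the grey tray, and the sleeve still in the case. The first grip on the handle missed because the finger tips sit about 38 mm behind the reported TCP, which I then corrected for.

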